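# Fit a bayonet filter cartridge to a bench fume extractor

## Robot

A 7-joint arm with a two-finger parallel gripper is mounted at the origin on the work surface. World frame = base frame: x ahead of the robot, y to its left, z up, the work surface at z = 0. Lengths are in m, angles in rad, forces in N, time in s.
With the tool pointing down it reaches from about 0.4 to 0.875 m from the base axis. Payload 19.3 kg.
Tool frame: the origin (TCP) lies between the finger pads; the fingertips stand ahead of it and the grasp point (between the pads) lies 8 mm behind it (bot.tip_extent is the x of the fingertips in the tool frame, in m); x points along the fingers, y is the direction in which the jaws open and shut, and the axes are right-handed (so a half turn about x gives the same grasp; the last joint's range is limited). The gripper opens to 85 mm and grips with 20 to 120 N. Pads are 22 mm wide; open, the fingers measure 114 mm over their backs; the gripper's body (76 mm by 85 mm) begins 54 mm behind the grasp point. The pads swing forward as they close: fully open they stand 13 mm farther back than shut.
Start: joints at [-1.177, 0.521, -0.036, 1.599, 0.021, 1.021, -0.113], TCP at [0.28, 0.559, 0.242] pointing down, gripper open.
Joint ranges: [-2.91, 2.91], [-0.3, 2.13], [-1.5, 1.42], [0.17, 2.43], [-1.26, 4.41], [0.16, 1.93], [-2.52, 2.52]. Speed limits (rad/s): [1.89, 1.89, 2.39, 2.39, 3.01, 3.01, 3.01].

## Interface

Orientations are given as [roll, pitch, yaw] about the fixed x, y, z axes, in that order (R = Rz(yaw) Ry(pitch) Rx(roll)).
In Python, from workcell import observe, grab_frame, camera_info, bot, nets gives the robot as it stands.
- The arm moves only by the tool jog_arm, never from a script. Its argument "commands" is a list of rows, each a list of 6 numbers: the shift along the tool's x, y, z in mm, then the turn, a rotation vector about the tool's x, y, z in rad. A call has 1 to 20 rows; each row shifts and turns the pose as measured when the row begins, along the tool's axes as they then stand; what a row does not reach is not made up. A row lasts 1/10 s, in which the tool goes at most 50 mm and 8.59 degrees, less where a joint would pass 70% of its speed; a pose out of reach is approached as far as the arm can. A call is refused whole if a number of a shift passes 50 or a number of a turn 0.15, either way. A call with a gripper value outside its range is refused whole. "gripper" is the closure in counts, from 0 (fully open) to 255 (shut), set as the call begins (left out, the last holds). The fingers move at their own pace and stop on an object; "newtons" is the grip in N (left out, the last holds). Time passes only in rows, so rows that do not move let the fingers close. It gives the time, the measured TCP pose, the force and the opening at its end, in the units of the state.
- observe(): the state, without advancing time (a new reading comes with each control period).
- grab_frame(name): name is "scene" or "top" or "wrist"; returns the picture (384x512x3 uint8, red, green, blue); there is no depth.
- camera_info(name): a dict with "fov_y" (degrees; the focal length in pixels is half the picture's height over the tangent of half this angle, whatever the lens; pixels are square), "cx", "cy" (the principal point, pixels), "R" (3x3) and "t" (3): a world point X has camera coordinates R X + t; the wrist camera has in their place "tool_from_camera" (4x4, takes a point from camera to tool coordinates, whose origin is the TCP and whose axes are the tool frame's). Camera axes: x right, y down, z forward; pixel columns grow to the right and rows downward; lengths in m; the calibration is good to about 2 mm. A picture is of the moment at which its call begins: read the wrist's pose just before it. camera_info takes no time and is no camera call.
- bot.job_done(): hands the job in, once; it reports no verdict.
Trained networks look in the newest picture that a camera, given by its name, has taken for a name from the list of things; names that differ only in an ending like _2 or _b are one class to them, and where a whole thing is asked for, a point or a joint stands for the part that bears it (a point fixed in the world has none). Each returns a list of dicts, best first, with "p" (0 to 1); they miss things now and then, are a little off and sometimes report something else, mostly with a low value. They report only what shows in the picture. A call takes as long as a camera call. They do not tell look-alikes from the thing itself.
- nets.find_in(camera, name): "rect" ([left, top, right, bottom] in pixels, round what is visible of it).
- nets.silhouettes(camera, name): "mask" (384x512 bool, what is visible of it) and "rect" ([left, top, right, bottom] in pixels, round what is visible of it).
- nets.pinpoint(camera, name): "location" ([column, row] in pixels: a listed point, or the origin of a listed thing).
The state is a dict: "clock": time; "qpos": joint angles; "qd": joint speeds; "joint_efforts": joint torques, N m; "position": TCP position; "tool_rot": TCP orientation; "force": force on the tool from outside, world axes, zero at the start; "moment": the same for the moment, N m; "grip_width": finger opening in m.
Only numpy, scipy, OpenCV 4.12 (cv2) and the standard library are available. Lean on these libraries where they do the work, as an engineer would, in place of code of your own. Each camera call takes 0.05 s, during which the arm holds its last target.

## Task

A fresh filter cartridge stands in the parts tray: fit it to the fume extractor. Lower it upright into the collar on top of the unit, feel for the two slots until its pins drop in, push it down gently against the sprung seal and turn it clockwise (seen from above) about a quarter turn until the pins click up into their locking notches, then let go of it. Never force it, and leave the other things on the bench where they are.

Things in the scene. Friction and masses are not known exactly. Their poses are not given: they have to be found in the camera images.
- cartridge_mid (a point): Loose filter cartridge, 0.2 kg, 87.5 mm tall, upright; this point is on its axis 44 mm above its underside. A black neck at the foot (diameter 44, 25.5 mm tall, foot coned to 36), above it a grey drum (diameter 66, 36 mm tall, with air slits), on top a grip bar. Axes: x along the grip bar and the line of its two pins, z up. A half turn about z looks and fits the same.
- grip_bar (a point): Centre of the cartridge's moulded grip bar, an upright rib across the drum's top, 58 mm long (x), 14 mm thick (y) and 26 mm tall (z); this point is 74.5 mm above the cartridge's underside. Same axes as cartridge_mid.
- pin_line (a point): Point on the cartridge's axis half-way between its two bayonet pins, 12 mm above its underside. The pins are round steel, diameter 8 mm, and stick out of the neck along x and -x, straight below the bar's ends, to 30 mm from the axis.
- inlet (a point): On the fume extractor (fixed white box, 200 x 220 mm, 125 mm tall, dark front panel): centre of the top rim of the aluminium bayonet collar on its lid (diameter 72, 34 mm tall, bore 49 mm). Axes: x to the back of the box, z up. Fitted and locked, the cartridge's centre is 23 mm above this point, its underside 21 mm below; more than 40 N between cartridge and extractor damages them.
- rail (a point): On the collar's axis, 8 mm below its rim. The 8 mm thick rim has two opposite slots, 23 degrees (11 mm) wide, open at the top, an outside rib in line with each. They lie roughly along the inlet's x axis, but the firmly clamped collar may stand up to 0.6 rad off it, which no pose tells: see or feel for them. Beside them pins rest on the rim; to turn, press the pins' tops below this level.
- seal_face (a point): Top of the sprung seal, 17 mm below the collar's rim, which the cartridge's foot meets once the pins are in the slots. It resists with 2 N plus 1.3 N per mm. Push the foot 7 to 8.5 mm down from here (9 to 11 N beyond its weight; deeper the drum lands on the rim) and turn clockwise a quarter turn to a solid stop; eased anywhere in the last 16 degrees, it rises 3 mm and its pins lock.
- tray: Fixed low black tray in which the cartridge stands, 150 x 170 mm with a 10 mm wide lip, 26 mm tall, floor 4 mm thick; origin under its centre.
- reel: Bystander: black reel of solder standing on its flange, 62 mm in diameter, 50 mm tall; origin under its centre.
- cleaner: Bystander: round black pot with brass wool for cleaning soldering tips, 72 mm in diameter, 45 mm tall; origin under its centre.
- tweezers_mid (a point): Bystander: steel tweezers lying flat, 120 mm long along their x, 20 mm wide, 5 mm tall; point at their middle.
Not all that is in view belongs to the job. Of the things that look like the part that bears cartridge_mid, the middle-sized one is meant.

How it is judged:
On the way:
1. the cartridge is upright in the collar with its pins down in the slots, not yet turned (horizontal distance between cartridge_mid and inlet below 0.004 m and z of cartridge_mid in the frame of inlet below 0.029 m and angle between the x axis of cartridge_mid and the x axis of inlet, either way round below 0.75 rad and angle between cartridge_mid's own z axis and vertical below 0.12 rad), for 0.1 s.
At the end, for the whole second after the job is handed in: The cartridge is locked in the extractor's collar: upright within 3.4 degrees, within 3 mm of the collar's axis, turned more than 34 degrees from the extractor's x axis, and risen into its locking notches (its centre 21.3 to 24.7 mm above the collar's rim), let go and at rest (horizontal distance between cartridge_mid and inlet below 0.003 m and z of cartridge_mid in the frame of inlet between 0.0213 and 0.0247 m and angle between the x axis of cartridge_mid and the x axis of inlet, either way round above 0.6 rad and angle between cartridge_mid's own z axis and vertical below 0.06 rad); the robot touches nothing.
It fails at once if the cartridge is forced: more than 40 N between it and the extractor (contact force between cartridge and extractor above 40 N).
It fails at once if the cartridge is tipped over by more than 35 degrees (angle between cartridge_mid's own z axis and vertical above 0.6 rad).
It fails at once if another thing on the bench is moved by more than 20 mm (distance of any of reel, cleaner, tweezers_mid from where it was at the start of the episode above 0.02 m).
It also fails if it takes over 72 s, if anything falls off the work surface, if the arm or the gripper's body presses on something with over 40 N, if the wrist force passes 120 N, or if a joint passes its speed limit or range.

## Working session

There is one attempt and no reset: what is moved stays moved. The work goes in short steps, Python scripts to look and compute and a tool call to move; the robot and the scene stay as the last step left them, time stands still between calls to the robot, and variables do not carry over. Pictures are saved under pics/ and viewed, and the job is handed in when it is done.

Besides the shell and the picture viewer there is one more tool, called after "Call:" by a JSON object that holds its "fn" and its "kwargs". jog_arm: Moves the arm, as the interface text tells. Its arguments: {"type":"object","properties":{"commands":{"type":"array","items":{"type":"array","items":{"type":"number"}}},"gripper":{"type":"number"},"newtons":{"type":"number"}},"required":["commands"]}

```bash
ls; mkdir -p pics
cat > h.py <<'E'
import numpy as np, cv2
from workcell import observe, grab_frame, camera_info, bot, nets
from scipy.spatial.transform import Rotation as Ro
def save(n,img,s=1.5):
    cv2.imwrite('pics/'+n+'.png',cv2.resize(img[:,:,::-1],None,fx=s,fy=s,interpolation=cv2.INTER_CUBIC))
def cam(name,st=None):
    c=camera_info(name); f=192/np.tan(np.radians(c['fov_y'])/2)
    if 'R' in c: R=np.array(c['R']);t=np.array(c['t'])
    else:
        st=st or observe(); T=np.eye(4);T[:3,:3]=Ro.from_euler('xyz',st['tool_rot']).as_matrix();T[:3,3]=st['position']
        M=np.linalg.inv(T@np.array(c['tool_from_camera']));R=M[:3,:3];t=M[:3,3]
    return f,c['cx'],c['cy'],R,t
def ray(C,px):
    f,cx,cy,R,t=C; d=R.T@np.array([(px[0]-cx)/f,(px[1]-cy)/f,1]); return -R.T@t,d
def atz(C,px,z):
    o,d=ray(C,px); return o+d*(z-o[2])/d[2]
def proj(C,X):
    f,cx,cy,R,t=C; p=R@np.array(X)+t; return np.array([cx+f*p[0]/p[2],cy+f*p[1]/p[2]])
E
python3 - <<'E'
from h import *
print(observe()); print(camera_info('top'));print(camera_info('wrist'));print(bot.tip_extent)
for n in ['scene','top']:
    save(n+'0',grab_frame(n))
    for k in ['cartridge_mid','grip_bar','pin_line','inlet','rail','seal_face','tray','reel','cleaner','tweezers_mid']:
        print(n,k,[(round(d['p'],2),np.round(d['location'],1).tolist()) for d in nets.pinpoint(n,k)])
print(observe()['clock'])
E
```

```text
pics
{'clock': 0.0, 'qpos': array([-1.17720459,  0.52200364, -0.03631788,  1.59999527,  0.02119804,
        1.02110158, -0.11281265]), 'qd': array([-0.00059889, -0.0008459 , -0.0003536 , -0.00219124,  0.00051699,
        0.00033658,  0.00175247]), 'joint_efforts': array([ 1.29288455e-03, -9.27109408e+01,  1.98048055e+00, -3.69885671e+01,
        1.78814266e-02,  9.08130925e-03,  7.87930190e-06]), 'position': array([0.27948201, 0.55867139, 0.24173686]), 'tool_rot': array([-1.49658866,  1.56967341, -1.96041253]), 'force': array([-0.29096587,  0.20798103,  0.56262821]), 'moment': array([ 0.01411205, -0.03647391,  0.00979939]), 'grip_width': 0.08560643552743168}
{'fov_y': 53.00880792481241, 'cx': 256.98714544219945, 'cy': 195.91255087014, 'R': array([[ 0.00310822, -0.99992876,  0.01152481],
       [-0.99829414, -0.00377466, -0.05826294],
       [ 0.05830229, -0.01132406, -0.99823475]]), 't': array([-0.14072815,  0.59824836,  1.12522564])}
{'fov_y': 66.12090910427399, 'cx': 257.35206222907584, 'cy': 190.31088900977264, 'tool_from_camera': array([[ 5.07534051e-04, -2.85214262e-01,  9.58463
[... 746 characters left out ...]
29.1, 182.6])]
scene reel [(0.71, [181.2, 155.9])]
scene cleaner [(0.92, [235.1, 250.4])]
scene tweezers_mid [(0.56, [188.0, 219.3])]
top cartridge_mid [(0.92, [314.8, 214.4]), (0.77, [247.2, 246.6]), (0.67, [317.2, 265.6])]
top grip_bar [(0.96, [245.0, 245.2]), (0.88, [314.8, 219.1])]
top pin_line [(0.96, [310.4, 221.4]), (0.62, [310.6, 264.5])]
top inlet [(0.9, [118.0, 191.5]), (0.63, [310.0, 218.3])]
top rail [(0.56, [116.5, 192.5])]
top seal_face [(0.64, [120.4, 192.1]), (0.41, [312.8, 150.4])]
top tray [(0.65, [309.8, 214.3]), (0.6, [248.8, 148.4])]
top reel [(0.9, [384.3, 220.1])]
top cleaner [(0.71, [250.8, 149.6])]
top tweezers_mid [(0.75, [313.4, 148.9]), (0.47, [314.8, 218.8])]
1.1
```

View pics/scene0.png

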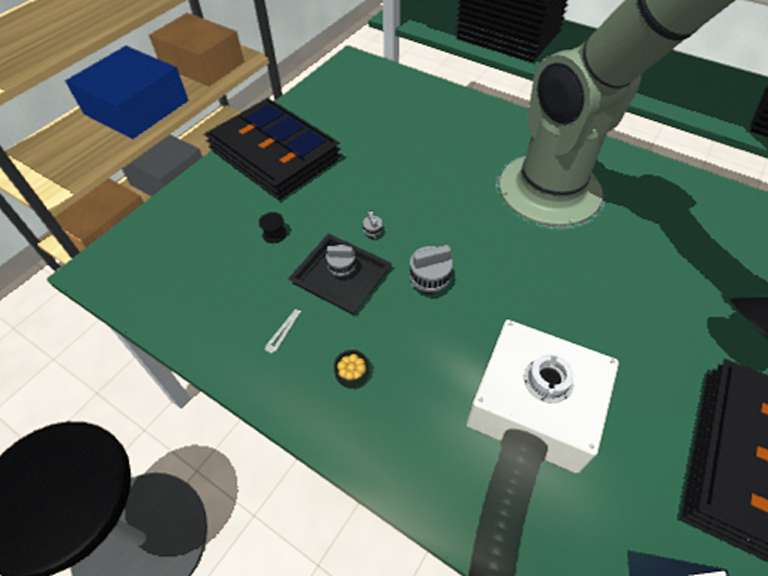

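View pics/top0.png

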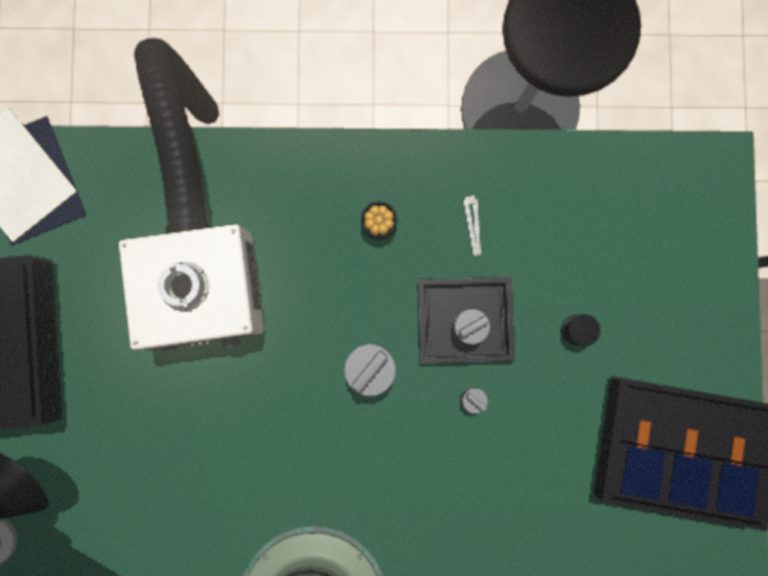

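Run:
```python
from h import *
C=cam('top')
print('cart bar top',atz(C,(314.5,218),0.0915),atz(C,(314.8,219.1),.0785))
print('collar',atz(C,(121,190.5),.159), atz(C,(118,191.5),.159))
for p in [(81,161),(160.5,151),(169,222),(89,231)]: print(atz(C,p,.125))
print('bar ends',atz(C,(306,223),.0915),atz(C,(325,212),.0915))
S=cam('scene'); print('scene collar',atz(S,(366.8,250.5),.159),'cart',atz(S,(227,165),.0915))
img=grab_frame('top'); save('topc',img[140:280,70:350],2.8)
T=Ro.from_euler('xyz',observe()['tool_rot']).as_matrix();print(T.round(3))
```

```text
cart bar top [ 0.53366156 -0.29762611  0.0915    ] [ 0.53059965 -0.30054486  0.0785    ]
collar [0.60324569 0.21591995 0.159     ] [0.60061413 0.22361134 0.159     ]
[0.68485601 0.33666514 0.125     ]
[0.71310381 0.12372154 0.125     ]
[0.52171416 0.09766856 0.125     ]
[0.49714959 0.30989926 0.125     ]
bar ends [ 0.51975007 -0.27394398  0.0915    ] [ 0.55039528 -0.32694318  0.0915    ]
scene collar [0.617836   0.22171123 0.159     ] cart [ 0.536423   -0.30145481  0.0915    ]
[[ 0.     0.447  0.894]
 [-0.     0.894 -0.447]
 [-1.    -0.     0.   ]]
```

View pics/topc.png

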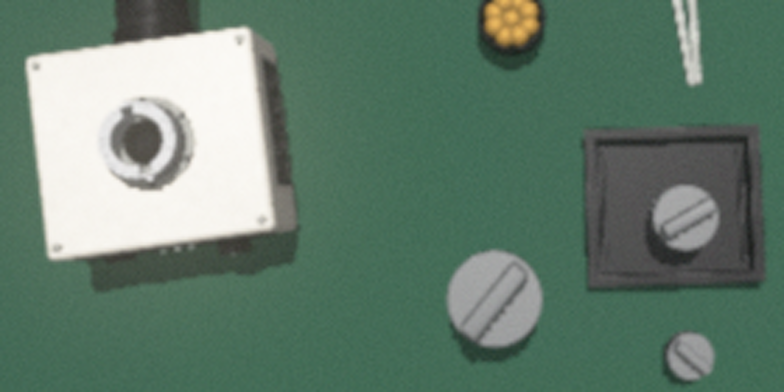

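Call:
{"fn": "jog_arm", "kwargs": {"commands": [[-4,-16,44,0,0,0],[-4,-16,44,0,0,0],[-4,-16,44,0,0,0],[-4,-16,44,0,0,0],[-4,-16,44,0,0,0],[-4,-16,44,0,0,0],[-4,-16,44,0,0,0],[-4,-16,44,0,0,0],[-4,-16,44,0,0,0],[-4,-16,44,0,0,0],[0,0,0,0,0,0],[0,0,0,0,0,0]], "gripper": 0}}

```text
clock: 2.35
position: [0.6133, 0.2061, 0.2828]
tool_rot: [1.143, 1.57, 0.683]
force: [-0.6, 0.9, 0.6]
grip_width: 0.0853
```

Run:
```python
from h import *
st=observe(); print(st['clock'],st['position'],st['tool_rot'],st['force'],abs(st['qd']).max())
img=grab_frame('wrist'); save('w1',img)
np.save('w1.npy',img); np.save('w1s.npy',np.r_[st['position'],st['tool_rot']])
C=cam('wrist',st)
for k in ['inlet','rail','seal_face']:
    for d in nets.pinpoint('wrist',k): print(k,d['p'],d['location'],atz(C,d['location'],.159))
```

```text
2.35 [0.61331147 0.20608528 0.28284541] [1.14313632 1.57000443 0.68309042] [-0.59308209  0.90840146  0.59062144] 0.04441930819368091
inlet 0.73 [268.7, 171.0] [0.60423365 0.22182824 0.159     ]
rail 0.72 [273.1, 173.0] [0.60760531 0.22453849 0.159     ]
```

View pics/w1.png

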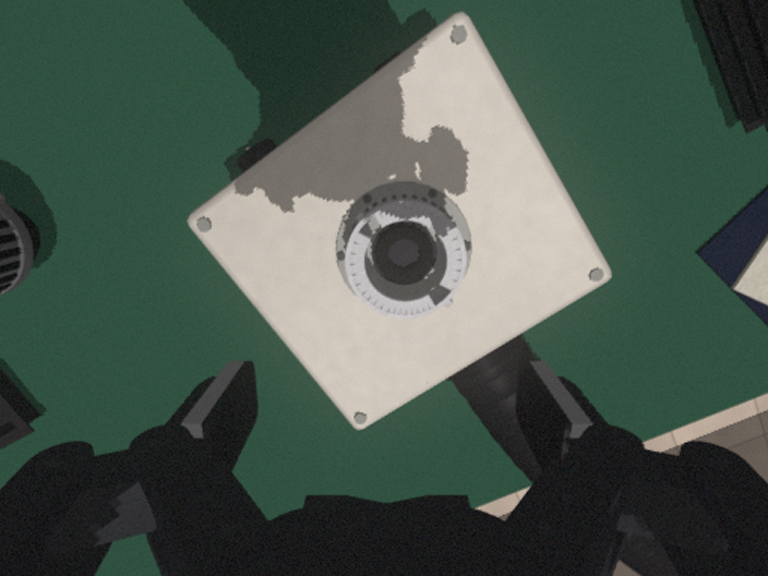

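Run:
```python
from h import *
img=np.load('w1.npy'); s=np.load('w1s.npy'); C=cam('wrist',dict(position=s[:3],tool_rot=s[3:]))
# rectified top-down view of the rim plane z=.159, 0.2mm/px, image up=+x, left=+y
c0=np.array([.605,.222]); N=560; m=.0002
u,v=np.meshgrid(np.arange(N),np.arange(N))
X=c0[0]-(v-N/2)*m; Y=c0[1]-(u-N/2)*m
f,cx,cy,R,t=C; P=np.stack([X,Y,np.full_like(X,.159)],-1)@R.T+t
mx=(cx+f*P[...,0]/P[...,2]).astype(np.float32);my=(cy+f*P[...,1]/P[...,2]).astype(np.float32)
r=cv2.remap(img,mx,my,cv2.INTER_CUBIC)
g=r.copy()
cv2.circle(g,(N//2,N//2),180,(255,0,0),1);cv2.circle(g,(N//2,N//2),122,(0,255,0),1)
save('rect1',g,1)
print([atz(C,(np.array(p)/1.5),.125) for p in [(459,34),(597,274),(360,418),(204,224)]])
```

```text
[array([0.50657534, 0.30655148, 0.125     ]), array([0.68103781, 0.33199293, 0.125     ]), array([0.70900189, 0.13692262, 0.125     ]), array([0.53422678, 0.11222304, 0.125     ])]
```

View pics/rect1.png

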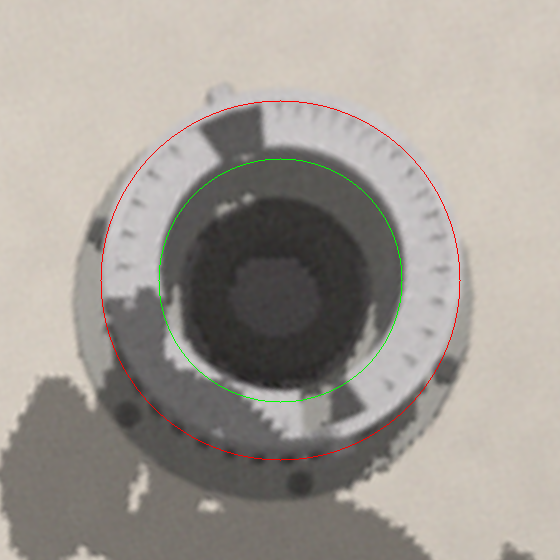

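Call:
{"fn": "jog_arm", "kwargs": {"commands": [[0,-44,14,0,0,0],[0,-44,14,0,0,0],[0,-44,14,0,0,0],[0,-44,14,0,0,0],[0,-44,14,0,0,0],[0,-44,14,0,0,0],[0,-44,14,0,0,0],[0,-44,14,0,0,0],[0,-44,14,0,0,0],[0,-44,14,0,0,0],[0,-44,14,0,0,0],[12,0,0,0.117,0,0],[12,0,0,0.117,0,0],[12,0,0,0.117,0,0],[12,0,0,0.117,0,0],[12,0,0,0.117,0,0],[0,0,0,0,0,0],[0,0,0,0,0,0]]}}

```text
clock: 4.35
position: [0.54, -0.2932, 0.2208]
tool_rot: [1.892, 1.564, 0.865]
force: [0.1, -0.2, 0.5]
grip_width: 0.0854
```

Run:
```python
from h import *
st=observe(); print(st['clock'],st['position'],st['tool_rot'],st['force'],abs(st['qd']).max(),st['qpos'])
T=Ro.from_euler('xyz',st['tool_rot']).as_matrix();print(T.round(3))
img=grab_frame('wrist'); 
C=cam('wrist',st)
for k in ['grip_bar','cartridge_mid']:
    for d in nets.pinpoint('wrist',k): print(k,d['p'],d['location'],atz(C,d['location'],.0785))
c0=np.array([.533,-.300]); N=560; m=.0002; z=.0915
u,v=np.meshgrid(np.arange(N),np.arange(N))
X=c0[0]-(v-N/2)*m; Y=c0[1]-(u-N/2)*m
f,cx,cy,R,t=C; P=np.stack([X,Y,np.full_like(X,z)],-1)@R.T+t
r=cv2.remap(img,(cx+f*P[...,0]/P[...,2]).astype(np.float32),(cy+f*P[...,1]/P[...,2]).astype(np.float32),cv2.INTER_CUBIC)
big=np.zeros((560,1110,3),np.uint8); 
save('w2',img,1); save('rect2',r,1)
```

```text
4.35 [ 0.53995425 -0.29318207  0.22077581] [1.89171039 1.56362988 0.8650905 ] [ 0.0930694  -0.21652269  0.53881022] 0.017574225073139448 [ 0.20592872  0.54419072  0.29318703  1.6650755  -0.19242405  0.9584592
  1.11411107]
[[ 0.005  0.856  0.518]
 [ 0.005  0.518 -0.856]
 [-1.     0.007 -0.002]]
grip_bar 0.83 [120.4, 115.6] [ 0.40289751 -0.3033712   0.0785    ]
grip_bar 0.7 [250.0, 186.9] [ 0.53667752 -0.30048751  0.0785    ]
cartridge_mid 0.8 [249.7, 180.9] [ 0.53337175 -0.29549684  0.0785    ]
cartridge_mid 0.75 [134.7, 117.1] [ 0.41441221 -0.29794015  0.0785    ]
```

View pics/w2.png

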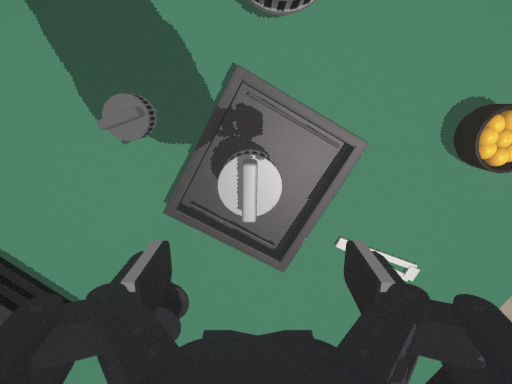

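View pics/rect2.png

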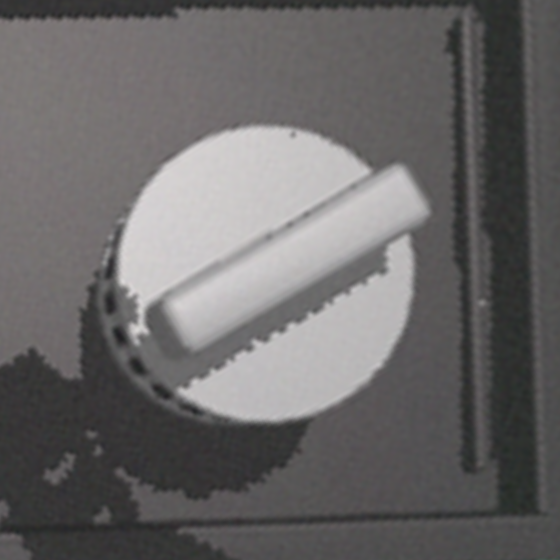

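Call:
{"fn": "jog_arm", "kwargs": {"commands": [[0,-7.6,7.7,0.01,-0.0017,-0.007],[20,0,0,0,0,0],[30,0,0,0,0,0],[30,0,0,0,0,0],[15,0,0,0,0,0],[5,0,0,0,0,0],[0,0,0,0,0,0],[0,0,0,0,0,0]]}}

```text
clock: 5.3
position: [0.5379, -0.3117, 0.1225]
tool_rot: [0.271, 1.563, -0.766]
force: [-0.5, -0.5, 0.7]
grip_width: 0.0854
```

```bash
cat >> h.py <<'E'
def rel(xy,z,ang):
    """shift in tool mm to go to TCP xy,z, and rotvec in tool frame to upright with tool-y world angle ang"""
    st=observe();T=Ro.from_euler('xyz',st['tool_rot']).as_matrix()
    c,s=np.cos(ang),np.sin(ang); G=np.array([[0,c,s],[0,s,-c],[-1,0,0]])
    rv=Ro.from_matrix(T.T@G).as_rotvec()
    print('t',st['clock'],'pos',st['position'].round(4),'yang',round(np.arctan2(T[1,1],T[0,1]),4),'tilt',T[:2,0].round(4),'F',st['force'].round(1),'M',st['moment'].round(2),'w',round(st['grip_width'],4))
    print('shift mm',(T.T@(np.r_[xy,z]-st['position'])*1000).round(1),'in G axes',(G.T@(np.r_[xy,z]-st['position'])*1000).round(1),'rot',rv.round(4))
E
python3 - <<'E'
from h import *
rel([.5375,-.3037],.080,np.radians(30.6))
save('w3',grab_frame('wrist'),1.5)
E
```

```text
t 5.3 pos [ 0.5379 -0.3117  0.1225] yang 0.534 tilt [ 0.0056 -0.0054] F [-0.5 -0.5  0.7] M [-0.02  0.02  0.01] w 0.0854
shift mm [42.4  3.6 -7.4] in G axes [42.5  3.7 -7.1] rot [-0.0001  0.0075 -0.0021]
```

View pics/w3.png

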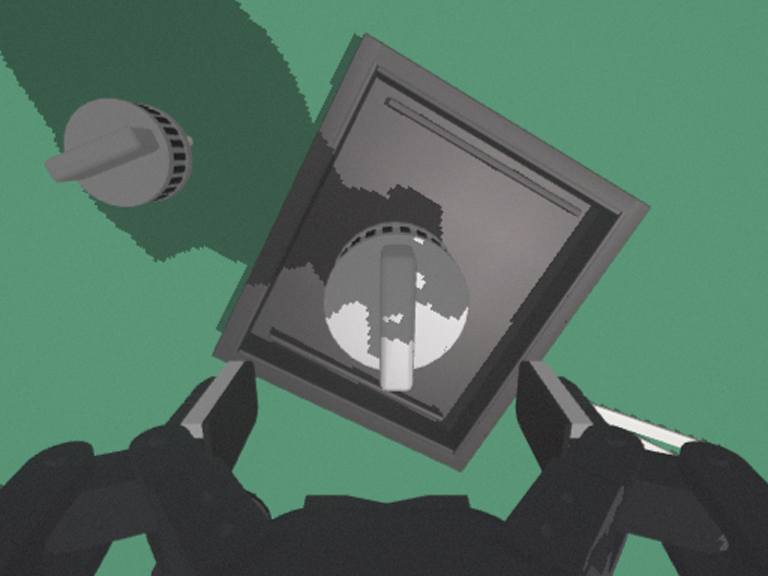

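Call:
{"fn": "jog_arm", "kwargs": {"commands": [[0,3.6,-7.4,0,0.0075,-0.002],[0,0,0,0,0,0],[20,0,0,0,0,0],[0,0,0,0,0,0],[0,0,0,0,0,0]]}}

```text
clock: 5.85
position: [0.5392, -0.3029, 0.106]
tool_rot: [0.77, 1.566, -0.266]
force: [-0.1, 0.4, 0.2]
grip_width: 0.0854
```

Run:
```python
from h import *
rel([.5375,-.3037],.080,np.radians(30.6))
```

```text
t 5.85 pos [ 0.5392 -0.3029  0.106 ] yang 0.5352 tilt [ 0.0046 -0.0012] F [-0.1  0.4  0.2] M [-0.02 -0.03 -0.01] w 0.0854
shift mm [26.  -1.9 -0.2] in G axes [26.  -1.8 -0.2] rot [ 0.0011  0.0034 -0.0033]
```

Call:
{"fn": "jog_arm", "kwargs": {"commands": [[8,-1.8,0,0,0.003,-0.003],[10,0,0,0,0,0],[8,0,0,0,0,0],[0,0,0,0,0,0],[0,0,0,0,0,0]]}}

```text
clock: 6.35
position: [0.5378, -0.3042, 0.0791]
tool_rot: [0.499, 1.57, -0.537]
force: [-0.1, 0.3, -0.1]
grip_width: 0.0851
```

Run:
```python
from h import *
rel([.5375,-.3037],.080,np.radians(30.6))
```

```text
t 6.35 pos [ 0.5378 -0.3042  0.0791] yang 0.5351 tilt [ 0.001  -0.0006] F [-0.1  0.3 -0.1] M [ 0.   -0.07  0.02] w 0.0851
shift mm [-0.9 -0.  -0.6] in G axes [-0.9 -0.  -0.6] rot [ 0.001   0.001  -0.0006]
```

Call:
{"fn": "jog_arm", "kwargs": {"commands": [[-1,0,0,0,0,0],[0,0,0,0,0,0],[0,0,0,0,0,0],[0,0,0,0,0,0],[0,0,0,0,0,0]], "gripper": 170, "newtons": 60}}

```text
clock: 6.85
position: [0.5382, -0.3044, 0.081]
tool_rot: [0.56, 1.569, -0.476]
force: [0.1, -0.3, 0.7]
grip_width: 0.0285
```

Run:
```python
from h import *
rel([.5375,-.3037],.080,np.radians(30.6)); print(bot.tip_extent)
save('w4',grab_frame('wrist'),1.5)
```

```text
t 6.85 pos [ 0.5382 -0.3044  0.081 ] yang 0.5351 tilt [ 0.002 -0.001] F [ 0.1 -0.3  0.7] M [0.02 0.03 0.05] w 0.0285
shift mm [ 1.  -0.3 -1. ] in G axes [ 1.  -0.3 -1. ] rot [ 0.001   0.0019 -0.0012]
0.011
```

View pics/w4.png

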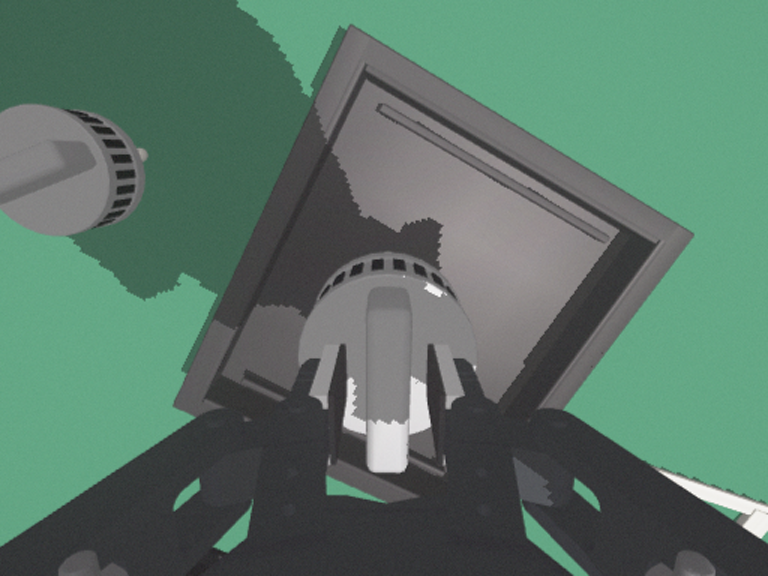

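Call:
{"fn": "jog_arm", "kwargs": {"commands": [[0,0,0,0,0,0],[0,0,0,0,0,0],[0,0,0,0,0,0],[0,0,0,0,0,0]], "gripper": 255, "newtons": 60}}

```text
clock: 7.3
position: [0.5383, -0.3044, 0.0812]
tool_rot: [0.581, 1.568, -0.455]
force: [0.5, -0.4, 1.5]
grip_width: 0.0125
```

Run:
```python
from h import *
rel([.5375,-.3037],.080,np.radians(30.6))
```

```text
t 7.3 pos [ 0.5383 -0.3044  0.0812] yang 0.5352 tilt [ 0.0023 -0.0011] F [ 0.5 -0.4  1.5] M [0.03 0.02 0.01] w 0.0125
shift mm [ 1.2 -0.3 -1.1] in G axes [ 1.2 -0.3 -1.1] rot [ 0.0011  0.0021 -0.0014]
```

Call:
{"fn": "jog_arm", "kwargs": {"commands": [[-10,0,0,0,0,0],[-30,0,0,0,0,0],[-40,0,0,0,0,0],[-40,0,0,0,0,0],[-40,0,0,0,0,0],[-40,0,0,0,0,0],[-15,14,-18,0,0,0],[0,27,-34,0,0,0],[0,27,-34,0,0,0],[0,27,-34,0,0,0],[0,27,-34,0,0,0],[0,27,-34,0,0,0],[0,27,-34,0,0,0],[0,27,-34,0,0,0],[0,27,-34,0,0,0],[0,27,-34,0,0,0],[0,27,-34,0,0,0],[0,27,-34,0,0,0],[0,14,-18,0,0,0],[0,0,0,0,0,0]]}}

```text
clock: 9.3
position: [0.6065, 0.2325, 0.3151]
tool_rot: [0.734, 1.567, -0.309]
force: [0.1, -0.4, -2.8]
grip_width: 0.0124
```

Call:
{"fn": "jog_arm", "kwargs": {"commands": [[0,0,0,-0.14,0,0],[0,0,0,-0.14,0,0],[0,0,0,-0.14,0,0],[0,0,0,-0.14,0,0],[0,0,0,-0.14,0,0],[0,0,0,-0.14,0,0],[0,0,0,-0.14,0,0],[0,0,0,-0.14,0,0],[0,0,0,-0.14,0,0],[0,0,0,-0.1,0,0],[0,0,0,0,0,0],[0,0,0,0,0,0]]}}

```text
clock: 10.5
position: [0.6049, 0.2208, 0.3202]
tool_rot: [-1.503, 1.56, -1.142]
force: [0.6, 0.4, -1.5]
grip_width: 0.0128
```

Run:
```python
from h import *
rel([.6087,.2221],.25,.35+np.pi/2)
save('w5',grab_frame('wrist'),1.5)
save('s5',grab_frame('scene')[60:350,150:500],2)
```

```text
t 10.5 pos [0.6049 0.2208 0.3202] yang 1.9314 tilt [ 0.0044 -0.0097] F [ 0.6  0.4 -1.5] M [ 0.   -0.02 -0.01] w 0.0128
shift mm [70.2  0.7  4. ] in G axes [70.2 -0.   4. ] rot [0.0106 0.0008 0.0106]
```

View pics/w5.png

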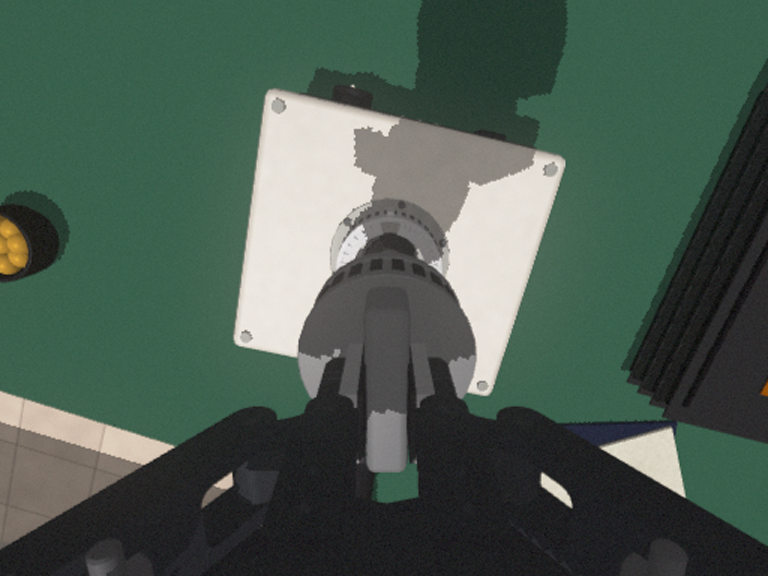

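View pics/s5.png

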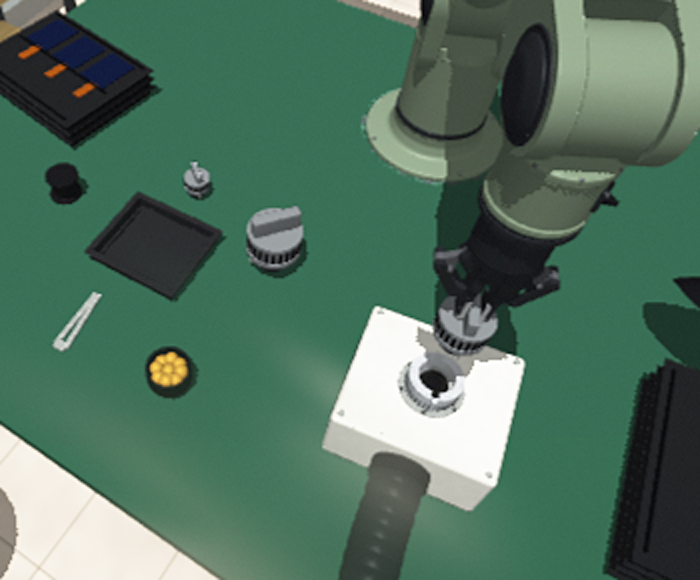

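Call:
{"fn": "jog_arm", "kwargs": {"commands": [[0,0.5,4,0.0106,0,0.0106],[30,0,0,0,0,0],[25,0,0,0,0,0],[15,0,0,0,0,0],[0,0,0,0,0,0],[0,0,0,0,0,0]]}}

```text
clock: 11.2
position: [0.6102, 0.2238, 0.2491]
tool_rot: [0.646, 1.567, 0.986]
force: [0.1, -0.2, -1.6]
grip_width: 0.0132
```

Run:
```python
from h import *
rel([.6087,.2221],.24,.35+np.pi/2)
```

```text
t 11.2 pos [0.6102 0.2238 0.2491] yang 1.9105 tilt [0.002  0.0031] F [ 0.1 -0.2 -1.6] M [-0.02 -0.02 -0.01] w 0.0132
shift mm [ 9.1 -1.1 -2. ] in G axes [ 9.1 -1.1 -2. ] rot [-0.0103  0.0029 -0.0022]
```

Call:
{"fn": "jog_arm", "kwargs": {"commands": [[0,-1.1,-2,-0.01,0.003,-0.002],[0,0,0,0,0,0],[4,0,0,0,0,0],[0,0,0,0,0,0],[0,0,0,0,0,0]]}}

```text
clock: 11.7
position: [0.6097, 0.2225, 0.2479]
tool_rot: [0.136, 1.567, 0.485]
force: [-0.7, 1.0, -1.8]
grip_width: 0.0126
```

Run:
```python
from h import *
rel([.6087,.2221],.24,.35+np.pi/2)
img=grab_frame('wrist'); save('w6',img[90:260,140:380],3.2)
save('s6',grab_frame('scene')[170:330,280:460],4)
rel([.6087,.2221],.24,.35+np.pi/2)
```

```text
t 11.7 pos [0.6097 0.2225 0.2479] yang 1.92 tilt [0.0033 0.0017] F [-0.7  1.  -1.8] M [-0.01 -0.    0.02] w 0.0126
shift mm [ 7.9 -0.  -1.1] in G axes [ 7.9 -0.  -1.1] rot [-0.0008  0.0037 -0.0005]
t 11.8 pos [0.6097 0.2224 0.2478] yang 1.9201 tilt [0.0031 0.0016] F [ 0.4  0.6 -2.8] M [ 0.01 -0.03  0.01] w 0.0128
shift mm [ 7.8  0.  -1. ] in G axes [ 7.8  0.  -1. ] rot [-0.0007  0.0034 -0.0004]
```

View pics/w6.png

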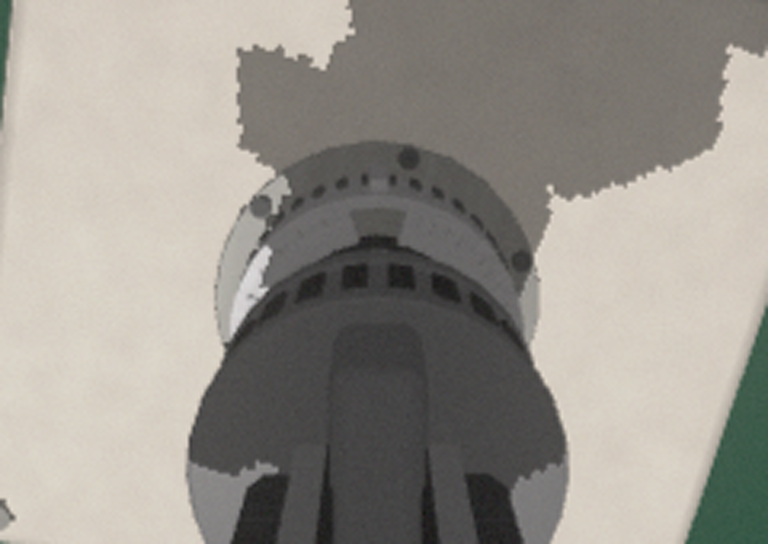

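View pics/s6.png

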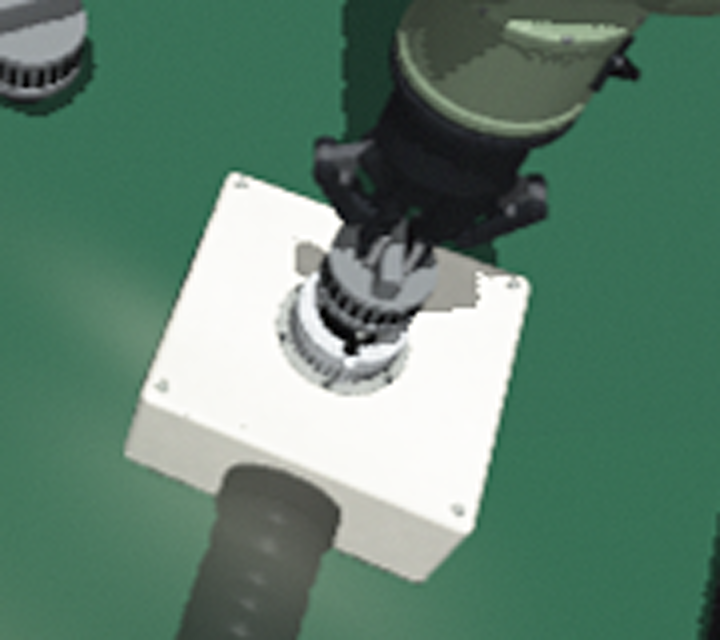

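Call:
{"fn": "jog_arm", "kwargs": {"commands": [[3,0,-0.7,0,0.003,0],[4,0,0,0,0,0],[4,0,0,0,0,0],[3,0,0,0,0,0],[3,0,0,0,0,0],[0,0,0,0,0,0]]}}

```text
clock: 12.4
position: [0.6087, 0.2221, 0.2288]
tool_rot: [2.496, 1.57, 2.845]
force: [-0.2, 0.2, -1.1]
grip_width: 0.0126
```

Run:
```python
from h import *
rel([.6087,.2221],.22,.35+np.pi/2)
```

```text
t 12.4 pos [0.6087 0.2221 0.2288] yang 1.9201 tilt [-0.0007  0.0002] F [-0.2  0.2 -1.1] M [-0.01  0.01  0.03] w 0.0126
shift mm [ 8.8 -0.  -0. ] in G axes [ 8.8 -0.  -0. ] rot [-0.0007 -0.0006 -0.0004]
```

Pin bottoms are about at rim level now; ease on down.

Call:
{"fn": "jog_arm", "kwargs": {"commands": [[1.5,0,0,0,0,0],[1.5,0,0,0,0,0],[1.5,0,0,0,0,0],[1.5,0,0,0,0,0],[0,0,0,0,0,0]]}}

```text
clock: 12.9
position: [0.6089, 0.2221, 0.2225]
tool_rot: [1.993, 1.57, 2.342]
force: [0.7, -0.3, -2.5]
grip_width: 0.013
```

Run:
```python
from h import *
rel([.6087,.2221],.22,.35+np.pi/2)
```

```text
t 12.9 pos [0.6089 0.2221 0.2225] yang 1.92 tilt [-0.0003  0.0003] F [ 0.7 -0.3 -2.5] M [-0.02 -0.01 -0.04] w 0.013
shift mm [ 2.5  0.  -0.2] in G axes [ 2.5  0.  -0.2] rot [-0.0008 -0.0002 -0.0004]
```

Call:
{"fn": "jog_arm", "kwargs": {"commands": [[1.5,0,0,0,0,0],[1.5,0,0,0,0,0],[1.5,0,0,0,0,0],[1,0,0,0,0,0],[0,0,0,0,0,0]]}}

```text
clock: 13.4
position: [0.6091, 0.2223, 0.2171]
tool_rot: [0.524, 1.57, 0.873]
force: [-0.3, 0.3, 2.0]
grip_width: 0.0127
```

Run:
```python
from h import *
rel([.6087,.2221],.212,.35+np.pi/2)
```

```text
t 13.4 pos [0.6091 0.2223 0.2171] yang 1.92 tilt [0.0006 0.0007] F [-0.3  0.3  2. ] M [-0.16  0.28  0.  ] w 0.0127
shift mm [ 5.1 -0.  -0.5] in G axes [ 5.1  0.  -0.5] rot [-0.0008  0.0008 -0.0004]
```

Call:
{"fn": "jog_arm", "kwargs": {"commands": [[1.5,0,0,0,0,0],[1.5,0,0,0,0,0],[1.5,0,-0.3,0,0,0],[1,0,0,0,0,0],[0.5,0,0,0,0,0]]}}

```text
clock: 13.9
position: [0.6093, 0.2223, 0.2123]
tool_rot: [0.201, 1.568, 0.55]
force: [-2.7, -2.3, 7.9]
grip_width: 0.0127
```

Run:
```python
from h import *
rel([.6087,.2221],.2112,.35+np.pi/2)
```

```text
t 13.9 pos [0.6093 0.2223 0.2123] yang 1.9197 tilt [0.0023 0.0014] F [-2.7 -2.3  7.9] M [-0.35  0.86  0.02] w 0.0127
shift mm [ 1.1  0.  -0.6] in G axes [ 1.1  0.  -0.6] rot [-0.001   0.0026 -0.0005]
```

Call:
{"fn": "jog_arm", "kwargs": {"commands": [[0.8,0,-0.6,0,0.0026,0],[0.6,0,0,0,0,0],[0,0,0,0,0,0]]}}

```text
clock: 14.2
position: [0.6093, 0.2223, 0.2122]
tool_rot: [0.261, 1.568, 0.609]
force: [-3.2, -1.8, 8.1]
grip_width: 0.0128
```

Run:
```python
from h import *
rel([.6087,.2221],.2112,.35+np.pi/2)
```

```text
t 14.2 pos [0.6093 0.2223 0.2122] yang 1.9196 tilt [0.0019 0.0013] F [-3.2 -1.8  8.1] M [-0.41  1.    0.02] w 0.0128
shift mm [ 1.   0.  -0.7] in G axes [ 1.   0.  -0.7] rot [-0.0012  0.0023 -0.0006]
```

Call:
{"fn": "jog_arm", "kwargs": {"commands": [[1.5,0,-1.5,0,0.002,0],[1.2,0,-0.5,0,0,0],[0.5,0,0,0,0,0]]}}

```text
clock: 14.5
position: [0.6091, 0.2222, 0.211]
tool_rot: [0.14, 1.565, 0.489]
force: [-3.7, -1.8, 9.5]
grip_width: 0.0126
```

Run:
```python
from h import *
rel([.6087,.2221],.2112,.35+np.pi/2)
```

```text
t 14.5 pos [0.6091 0.2222 0.211 ] yang 1.9195 tilt [0.005  0.0026] F [-3.7 -1.8  9.5] M [-0.46  0.97 -0.01] w 0.0126
shift mm [-0.2  0.  -0.4] in G axes [-0.2  0.  -0.5] rot [-0.0013  0.0056 -0.0008]
```

Call:
{"fn": "jog_arm", "kwargs": {"commands": [[0.5,0,-0.5,0.06,0.004,0],[0.5,0,-0.3,0.08,0,0],[0.5,0,0,0.08,0,0]]}}

```text
clock: 14.8
position: [0.6099, 0.2222, 0.2115]
tool_rot: [0.418, 1.564, 0.541]
force: [-1.8, -1.1, 8.7]
grip_width: 0.0125
```

Run:
```python
from h import *
rel([.608,.2219],.2112,.15+np.pi/2)
```

```text
t 14.8 pos [0.6099 0.2222 0.2115] yang 1.6935 tilt [0.0054 0.0032] F [-1.8 -1.1  8.7] M [-0.39  0.4   0.04] w 0.0125
shift mm [ 0.3 -0.1 -2. ] in G axes [ 0.3 -0.  -2. ] rot [-0.0273  0.0058 -0.0025]
```

Call:
{"fn": "jog_arm", "kwargs": {"commands": [[1.0,0,-1,0.1,0.005,0],[0.8,0,-0.5,0.1,0.002,0],[0.6,0,0,0.1,0,0],[0.6,0,0,0.1,0,0]]}}

```text
clock: 15.2
position: [0.6109, 0.2223, 0.2114]
tool_rot: [1.073, 1.564, 0.779]
force: [-5.6, -0.7, 9.2]
grip_width: 0.0126
```

Run:
```python
from h import *
rel([.608,.2217],.2112,.35)
```

```text
t 15.2 pos [0.6109 0.2223 0.2114] yang 1.2772 tilt [0.005 0.005] F [-5.6 -0.7  9.2] M [-0.38  1.18  0.2 ] w 0.0126
shift mm [ 0.2 -1.4 -2.6] in G axes [ 0.2 -2.9 -0.4] rot [ 9.272e-01  2.000e-04 -7.300e-03]
```

Call:
{"fn": "jog_arm", "kwargs": {"commands": [[0.8,-0.7,-2.5,0.05,0.005,-0.003],[0.7,-0.3,-0.8,0.1,0,0],[0.6,-0.3,-0.5,0.1,0,0],[0.6,-0.3,-0.4,0.1,0,0]]}}

```text
clock: 15.6
position: [0.6099, 0.2222, 0.2118]
tool_rot: [1.234, 1.561, 0.575]
force: [0.4, -2.2, 7.6]
grip_width: 0.0128
```

Run:
```python
from h import *
rel([.608,.2217],.2112,.35)
```

```text
t 15.6 pos [0.6099 0.2222 0.2118] yang 0.9119 tilt [0.0086 0.0056] F [ 0.4 -2.2  7.6] M [-0.55 -0.07  0.09] w 0.0128
shift mm [ 0.6 -1.5 -1.2] in G axes [ 0.6 -1.9 -0.2] rot [ 0.5619  0.0006 -0.0104]
```

Call:
{"fn": "jog_arm", "kwargs": {"commands": [[1.2,-0.6,-0.4,0.08,0,-0.008],[0.8,-0.3,0,0.1,0,-0.002],[0.6,-0.2,0,0.1,0,0],[0.6,0,0,0.08,0,0]]}}

```text
clock: 16.0
position: [0.6106, 0.2221, 0.2112]
tool_rot: [1.023, 1.564, -0.011]
force: [-4.8, 0.7, 10.0]
grip_width: 0.0125
```

Run:
```python
from h import *
rel([.608,.2217],.2112,.35)
```

```text
t 16.0 pos [0.6106 0.2221 0.2112] yang 0.5359 tilt [ 0.0071 -0.0001] F [-4.8  0.7 10. ] M [-0.2   1.29  0.13] w 0.0125
shift mm [-0.  -2.4 -1. ] in G axes [-0.  -2.6 -0.5] rot [ 0.1859  0.0031 -0.0064]
```

Call:
{"fn": "jog_arm", "kwargs": {"commands": [[0.4,-2.0,-0.8,0.04,0.003,-0.006],[0.4,-0.5,-0.2,0.05,0,0],[0.4,0,0,0.04,0,0],[0.4,0,0,0.03,0,0]]}}

```text
clock: 16.4
position: [0.6091, 0.2219, 0.2117]
tool_rot: [1.267, 1.567, 0.064]
force: [-8.1, -2.8, 10.7]
grip_width: 0.0128
```

Run:
```python
from h import *
rel([.608,.2217],.2112,.35)
```

```text
t 16.4 pos [0.6091 0.2219 0.2117] yang 0.3677 tilt [0.0043 0.0003] F [-8.1 -2.8 10.7] M [-0.69  2.02  0.39] w 0.0128
shift mm [ 0.5 -1.1 -0.2] in G axes [ 0.5 -1.1 -0.2] rot [ 0.0177  0.0012 -0.0041]
```

Call:
{"fn": "jog_arm", "kwargs": {"commands": [[-1,-0.8,0,0,0,0],[-1,0,0,0,0,0],[-1,0,0,0,0,0],[0,0,0,0,0,0]]}}

```text
clock: 16.8
position: [0.6082, 0.2218, 0.2151]
tool_rot: [1.242, 1.566, 0.04]
force: [-3.3, -2.0, 6.1]
grip_width: 0.0126
```

Run:
```python
from h import *
rel([.608,.2217],.2147,.35)
```

```text
t 16.8 pos [0.6082 0.2218 0.2151] yang 0.3682 tilt [0.0045 0.0002] F [-3.3 -2.   6.1] M [-0.28  0.64  0.09] w 0.0126
shift mm [ 0.4 -0.3 -0. ] in G axes [ 0.4 -0.2 -0. ] rot [ 0.0182  0.0014 -0.0043]
```

Call:
{"fn": "jog_arm", "kwargs": {"commands": [[-1,0,0,0,0,0],[-0.5,0,0,0,0,0]]}}

```text
clock: 17.0
position: [0.608, 0.2217, 0.2157]
tool_rot: [1.136, 1.567, -0.067]
force: [3.0, -0.6, -7.0]
grip_width: 0.0128
```

Run:
```python
from h import *
rel([.608,.2217],.2147,.35)
```

```text
t 17.0 pos [0.608  0.2217 0.2157] yang 0.3685 tilt [ 0.0036 -0.0002] F [ 3.  -0.6 -7. ] M [ 0.09 -0.45  0.08] w 0.0128
shift mm [1. 0. 0.] in G axes [1. 0. 0.] rot [ 0.0185  0.0015 -0.0033]
```

Call:
{"fn": "jog_arm", "kwargs": {"commands": [[0.5,0,0,0,0,0],[0,0,0,0,0,0],[0,0,0,0,0,0],[0,0,0,0,0,0],[0,0,0,0,0,0]], "gripper": 100}}

```text
clock: 17.5
position: [0.6085, 0.2218, 0.2153]
tool_rot: [1.233, 1.566, 0.03]
force: [0.5, 0.1, -0.7]
grip_width: 0.052
```

Call:
{"fn": "jog_arm", "kwargs": {"commands": [[-5,0,0,0,0,0],[-15,0,0,0,0,0],[-30,0,0,0,0,0],[-30,0,0,0,0,0],[-20,0,0,0,0,0],[0,0,0,0,0,0],[0,0,0,0,0,0]]}}

```text
clock: 18.2
position: [0.6081, 0.2214, 0.3253]
tool_rot: [1.371, 1.563, 0.168]
force: [-0.5, 0.1, 0.5]
grip_width: 0.0521
```

Run:
```python
from h import *
rel([.608,.2217],.2147,.35)
st=observe();C=cam('wrist',st);img=grab_frame('wrist'); save('w7',img)
zt=.159+.023+.0435
c0=np.array([.6077,.2217]);N=560;m=.0002
u,v=np.meshgrid(np.arange(N),np.arange(N))
X=c0[0]-(v-N/2)*m; Y=c0[1]-(u-N/2)*m
f,cx,cy,R,t=C
def rect(z):
    P=np.stack([X,Y,np.full_like(X,z)],-1)@R.T+t
    return cv2.remap(img,(cx+f*P[...,0]/P[...,2]).astype(np.float32),(cy+f*P[...,1]/P[...,2]).astype(np.float32),cv2.INTER_CUBIC)
g=rect(zt-.026); cv2.circle(g,(280,280),165,(255,0,0),1); save('rect7',g,1)
save('s7',grab_frame('scene')[170:330,280:460],4)
```

```text
t 18.2 pos [0.6081 0.2214 0.3253] yang 0.3676 tilt [0.0073 0.0012] F [-0.5  0.1  0.5] M [ 0.07 -0.04 -0.04] w 0.0521
shift mm [110.6  -0.8  -0.5] in G axes [110.6  -0.   -0.3] rot [ 0.0176  0.0014 -0.0073]
```

View pics/rect7.png

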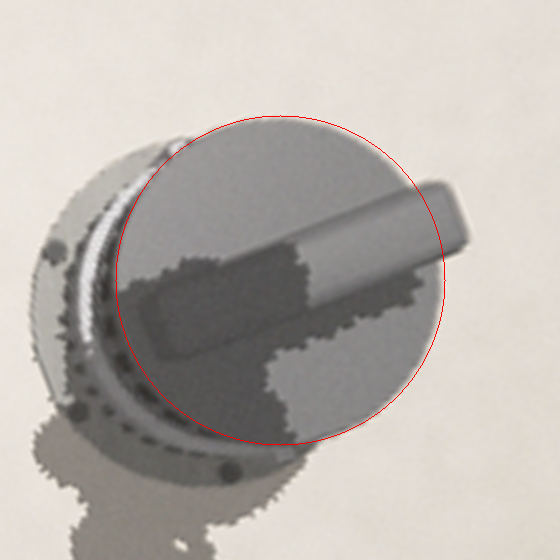

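View pics/s7.png

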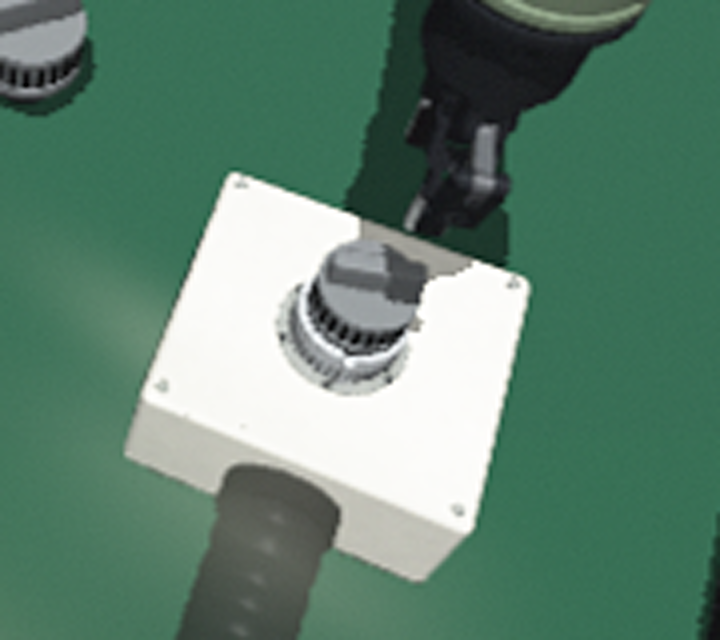

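View pics/w7.png

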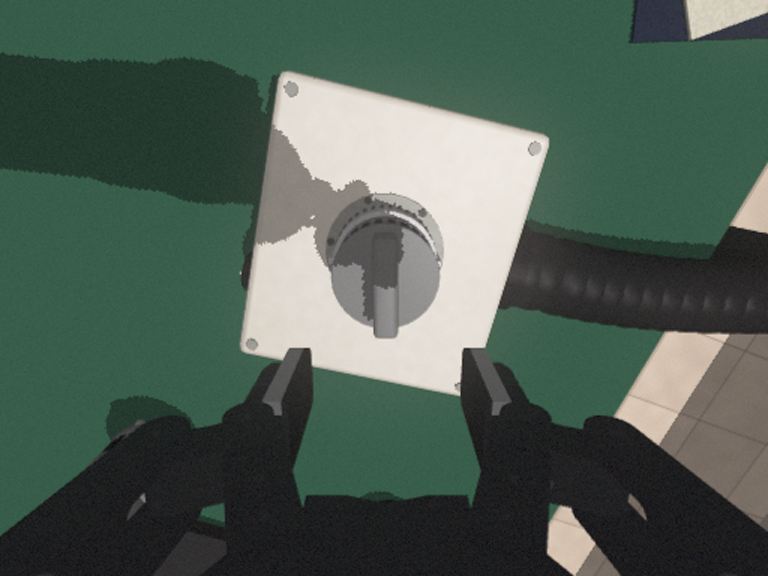

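Run:
```python
from h import *
print(bot.job_done())
```

```text
the job is handed in; nothing more can be done
None
```

The cartridge is fitted and locked in the extractor's collar. I handed the job in at about 18 s of the 72 s allowed. No verdict is reported back, so this rests on my own checks.

**What I did:** I took the middle-sized cartridge from the tray by its grip bar. The wrist picture showed the slots about 0.21 rad off the extractor's x axis, so I lined the pins up with them. They dropped in without resistance. I pushed down about 7.5 mm with 8–11 N, turned it clockwise about 89°, then eased it up and let go.

**What the last checks showed:**
- **Lock:** it rose 3–4 mm as I eased off. A small further lift then made the force jump from +6 N to −7 N, so the pins are held in the notches.
- **Position:** after release, the drum's top fits the circle predicted for a locked cartridge to about 1 mm. It stands upright, with the bar about 76° from the extractor's x axis.
- **Robot:** the arm is about 110 mm above where it let go and touches nothing, with the force near zero.
- **Forces:** the readings between moves, the only ones I have, peaked at about 14 N during the turn, including up to about 8 N sideways. My estimate of the axis was roughly 1 mm off, and I corrected for it along the way.

I did not measure the reel, cleaner and tweezers again at the end. The arm never moved close to them, and nothing looked shifted in the scene picture taken just after the pick-up.

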